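Set and lock the throttle on an engine run-in stand

TASK

On the model-engine stand, turn the black throttle knob until its pointed nose points straight at the steel index tab, while the lock ring under it is still loose. Then turn the lock ring clockwise by a peg until you feel it nip up tight, about 11 newtons of push at the peg; do not wrench it, let the knob keep its setting, then let go. Leave the spinner cone, the muffler and the battery where they lie.

Things in the scene. Friction and masses are not known exactly. Their poses are not given: they have to be found in the camera images.
- stand: Fixed run-in stand: aluminium plate 150 x 300 x 12 mm. Origin on the table surface, on the upright axis shared by knob and lock ring. From it the plate reaches 78 mm to -y, 222 mm to +y and 75 mm to each side in x. On it, centred 165 mm from the axis along +y, is a bolted model engine up to 107 mm high.
- knob_grip (a point): Throttle knob: black bar 12 mm thick, 40 mm long, 70 to 108 mm above the table, on a round skirt 43 mm wide (63 to 70 mm). Point on the turning axis, 14 mm below the top. x runs along the bar to its pointed nose (white line on top), y across its thickness, z up. Even friction of 0.10 N m, stays where left. It starts 0.4 to 1.5 rad short: turn it counter-clockwise seen from above.
- index_tip (a point): Fixed steel index tab, 24 x 12 mm, just outside the lock ring, 52 to 76 mm from the axis, top 42 mm above the table, set at a different angle each time. The point is on its top, 62 mm from the axis. x points from the axis outwards through the tab: the knob is set when the knob's x points the same way.
- ring: Lock ring under the knob: knurled steel disc 94 mm wide, 12 mm thick, top about 52 mm above the table. Origin on the axis at its underside; x, y turn with it, upright pegs along +y and -y. Clockwise from above screws it down. It turns freely (1.5 N at a peg) for 0.2 to 2 rad, different each time, till it meets the springy washer hidden below: where must be felt. It stays where left.
- peg_left (a point): Upright round steel peg on the lock ring, 12 mm in diameter, 27.5 mm tall, top about 80 mm above the table (some mm lower as the ring goes down), 40 mm from the axis. The point is half-way up. At the start it is on the stand's +y side. Axes turn with the ring; the ring's axis lies 40 mm along the point's -y.
- peg_right (a point): The other, identical peg, opposite (on the stand's -y side at the start); the ring's axis lies 40 mm along the point's +y. Once the ring meets its washer, the push needed at a peg (square to its radius) climbs 2 to 2.5 N per 0.1 rad. Tight is 8 to 14 N, 11 N is ideal; above about 16 N the washer is crushed.
- spinner_mid (a point): Bystander: aluminium nose cone 52 mm in diameter, 50 mm high, standing on the table; the point is 20 mm up.
- muffler_mid (a point): Bystander: small aluminium muffler box 70 x 24 x 22 mm with a 30 mm outlet pipe, lying on the table; the point is at the middle of the box.
- battery_mid (a point): Bystander: grey battery 66 x 34 x 24 mm, lying on the table; the point is at its middle.

How it is judged:
By the outcome, as a careful person would: the job done as asked, in the order asked, and still so for the second after the job is handed in, with the robot touching nothing.
It also fails if it takes over 61 s, if anything falls off the work surface, if the arm or the gripper's body presses on something with over 40 N, if the wrist force passes 120 N, or if a joint passes its speed limit or range.

ROBOT

A 7-joint arm with a two-finger parallel gripper is mounted at the origin on the work surface. World frame = base frame: x ahead of the robot, y to its left, z up, the work surface at z = 0. Lengths are in mm, angles in rad, forces in N, time in s.
With the tool pointing down it reaches from about 425 to 800 mm from the base axis. Payload 8.3 kg.
Tool frame: the origin (TCP) lies midway between the tips of the shut fingers; the grasp point (between the pads) lies 19 mm behind it (arm.hold_point_z is the distance from the TCP to the grasp point, in mm); z points along the fingers, y is the direction in which the jaws open and shut (so a half turn about z gives the same grasp; the last joint's range is limited). The gripper opens to 85 mm and grips with 20 to 120 N. Pads are 22 mm wide; open, the fingers measure 114 mm over their backs; the gripper's body (76 mm by 85 mm) begins 54 mm behind the grasp point. The pads swing forward as they close: fully open they stand 13 mm farther back than shut.
Start: joints at [1.058, 0.383, 0.016, 1.37, -0.006, 1.388, -0.046], TCP at [271.773, -562.799, 231.279] pointing down, gripper open.
Joint ranges: [-2.95, 2.95], [-0.25, 2.06], [-1.52, 1.56], [0.18, 2.33], [-1.44, 4.58], [0.02, 2.06], [-3.01, 3.01]. Speed limits (rad/s): [2.39, 2.39, 3.01, 3.01, 3.14, 3.14, 3.14].

INTERFACE

Orientations are given as a unit quaternion [w, x, y, z].
In Python, from bench import arm, snapshot, camera_params, spotter gives the robot as it stands. The module is installed in compiled form; this text tells all that it offers.
- The arm moves only by the shell command python3 -m handwheel 'ROWS' [OPENING] [FORCE]. ROWS is JSON, a list of rows, each a list of 6 numbers: the shift along the tool's x, y, z in m, then the turn, a rotation vector about the tool's x, y, z in degrees. In form: [[dx, dy, dz, wx, wy, wz], ...]. A call has 1 to 10 rows; each row is the pose to reach, as a shift and turn from the pose measured when the call began, along the tool's axes at that moment; what a row does not reach only later rows make up. A row lasts 1/12 s, in which the tool goes at most 41.7 mm and 7.16 degrees, less where a joint would pass 70% of its speed; a pose out of reach is approached as far as the arm can. A call with a gripper value outside its range is refused whole. OPENING is the closure, from 0 (fully open) to 1 (shut), set as the call begins (- or left out, the last holds). The fingers move at their own pace and stop on an object; FORCE is the grip in N (left out, the last holds). Time passes only in rows, so rows that repeat a pose let the fingers close. It gives the time, the measured TCP pose, the force and the opening at its end, in the units of the state.
- arm.get_obs(): the state, without advancing time (a new reading comes with each control period).
- snapshot(name): name is "scene" or "top" or "wrist"; returns the picture (420x560x3 uint8, red, green, blue); there is no depth.
- camera_params(name): a dict with "intrinsics" (3x3 intrinsics, pixels), "origin" and "rotation" of the camera in the world; the wrist camera has in their place "mount" (4x4, takes a point from camera to tool coordinates, whose origin is the TCP and whose axes are the flange's). Camera axes: x right, y down, z forward; pixel columns grow to the right and rows downward; lengths in mm; the calibration is good to about 2 mm. A picture is of the moment at which its call begins: read the wrist's pose just before it. camera_params takes no time and is no camera call.
- arm.sign_off(): hands the job in, once; it reports no verdict.
Trained networks look in the newest picture that a camera, given by its name, has taken for a name from the list of things; names that differ only in an ending like _2 or _b are one class to them, and where a whole thing is asked for, a point or a joint stands for the part that bears it (a point fixed in the world has none). Each returns a list of dicts, best first, with "p" (0 to 1); they miss things now and then, are a little off and sometimes report something else, mostly with a low value. They report only what shows in the picture. A call takes as long as a camera call.
- spotter.search_frame(name, camera): "centre" ([column, row] in pixels, amid what is visible of it).
The state is a dict: "t": time; "qpos": joint angles; "joint_vel": joint speeds; "joint_efforts": joint torques, N m; "tcp_pos": TCP position; "ee_rot": TCP orientation; "ft_force": force on the tool from outside, world axes, zero at the start; "ft_torque": the same for the moment, N m; "gripper_width": opening from 0.0 (shut) to 1.0 (fully open).
Only numpy, scipy, OpenCV 4.12 (cv2) and the standard library are available. Lean on these libraries where they do the work, as an engineer would, in place of code of your own. Each camera call takes 0.05 s, during which the arm holds its last target. There are 200 camera calls.

## Working session

There is one attempt and no reset: what is moved stays moved. The work goes in short steps, Python scripts to look and compute and a shell command to move; the robot and the scene stay as the last step left them, time stands still between calls to the robot, and variables do not carry over. Pictures are saved under pics/ and viewed, about 8 in all and at most 12, crops included, and the job is handed in when it is done.

```bash
mkdir -p pics
cat > h.py <<'E'
import numpy as np, cv2
from scipy.spatial.transform import Rotation as R
from bench import arm, snapshot, camera_params, spotter
def pose():
    o=arm.get_obs(); q=np.array(o['ee_rot']); return np.array(o['tcp_pos']),R.from_quat(q[[1,2,3,0]]).as_matrix()
def cam(n):
    c=camera_params(n);K=np.array(c['intrinsics'])
    if n=='wrist':
        p,r=pose();M=np.array(c['mount']);return K,p+r@M[:3,3],r@M[:3,:3]
    return K,np.array(c['origin']),np.array(c['rotation'])
def back(c,px,z):
    K,o,r=c;d=r@np.linalg.solve(K,[px[0],px[1],1]);return o+d*(z-o[2])/d[2]
def proj(c,P):
    K,o,r=c;v=K@(r.T@(np.array(P)-o));return v[:2]/v[2]
E
python3 - <<'E'
from h import *
print(arm.get_obs())
for n in('scene','top'):
    c=cam(n);im=snapshot(n);cv2.imwrite(f'pics/{n}0.png',im[:,:,::-1])
    print(n,c[1],c[2].round(3).tolist(),c[0].tolist())
    for k,z in(('knob_grip',94),('index_tip',42),('peg_left',66),('peg_right',66),('ring',46)):
        for d in spotter.search_frame(k,n)[:2]: print(k,d,back(c,d['centre'],z).round(1))
E
```

```text
{'t': 0.0, 'qpos': array([ 1.05809794,  0.38427263,  0.01638608,  1.37120036, -0.00628608,
        1.38821754, -0.04650391]), 'joint_vel': array([ 2.47505588e-03, -5.92169345e-04,  1.13331806e-03, -1.32386871e-03,
        2.51092474e-03,  4.06223940e-05,  2.36772447e-04]), 'joint_efforts': array([-2.04712364e-04, -6.27601719e+01,  8.44016913e-01, -3.71830630e+01,
        1.65128260e-02,  1.40923166e-02, -3.13777616e-05]), 'tcp_pos': array([ 271.52978082, -562.3475269 ,  230.23657711]), 'ee_rot': array([-9.91266387e-04,  9.74810410e-01,  2.23032769e-01, -2.56879069e-04]), 'ft_force': array([-0.41516994, -0.27553285, -0.2030465 ]), 'ft_torque': array([0.02213587, 0.01665023, 0.0100235 ]), 'gripper_width': 0.9979167888021268}
scene [876.62439137 449.87818061 502.2627043 ] [-0.121, 0.213, 0.865, -0.439] [[410.05991572147855, 0.0, 286.4268756505366], [0.0, 410.05991572147855, 213.50660025948488], [0.0, 0.0, 1.0]]Traceback (most recent call last):
  File "<stdin>", line 7, in <module>
  File "h.py", line 12, in back
    K,o,r=c;d=r@np.linalg.solve(K,[px[0],px[1],1]);return o+d*(z-o[2])/d[2]
              ~^~~~~~~~~~~~~~~~~~~~~~~~~~~~~~~~~~~
ValueError: matmul: Input operand 1 has a mismatch in its core dimension 0, with gufunc signature (n?,k),(k,m?)->(n?,m?) (size 3 is different from 4)
```

View pics/scene0.png

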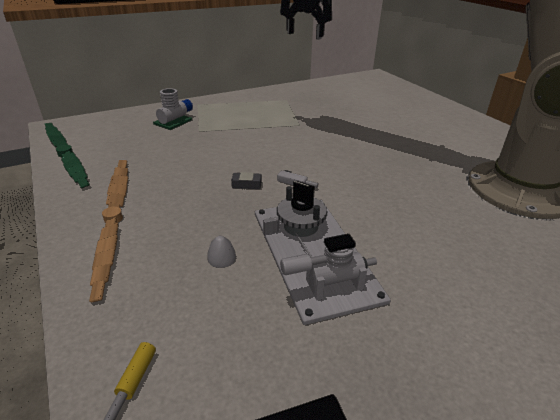

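The scene view shows the stand, with the knob near (303,193), the tab near (270,226) and the engine near (337,265). The camera rotation is a quaternion, so I'll fix the helper.

```bash
sed -i "s/np.array(c\['rotation'\])$/R.from_quat(np.array(c['rotation'])[[1,2,3,0]]).as_matrix()/" h.py
python3 - <<'E'
from h import *
for n in('scene','top'):
    c=cam(n);im=snapshot(n);cv2.imwrite(f'pics/{n}1.png',im[:,:,::-1])
    print(n,c[1])
    for k,z in(('knob_grip',94),('index_tip',42),('peg_left',66),('peg_right',66),('ring',46),('stand',12),('muffler_mid',11),('spinner_mid',20),('battery_mid',12)):
        for d in spotter.search_frame(k,n)[:2]: print(k,d,back(c,d['centre'],z).round(1))
    if n=='top':
        u=proj(c,back(c,spotter.search_frame('knob_grip',n)[0]['centre'],94)).astype(int)
        cr=im[max(0,u[1]-70):u[1]+70,max(0,u[0]-90):u[0]+90];print('crop origin',u-[90,70])
        cv2.imwrite('pics/topc.png',cv2.resize(cr,None,fx=4,fy=4,interpolation=cv2.INTER_CUBIC)[:,:,::-1])
E
```

```text
scene [876.62439137 449.87818061 502.2627043 ]
knob_grip {'centre': [304.8, 198.9], 'p': 0.66} [550.3 -67.   94. ]
index_tip {'centre': [272.9, 228.6], 'p': 0.69} [610.  -74.9  42. ]
peg_left {'centre': [300.7, 215.4], 'p': 0.95} [561.7 -59.6  66. ]
peg_left {'centre': [246.5, 177.4], 'p': 0.59} [ 595.4 -224.5   66. ]
peg_right {'centre': [298.0, 212.0], 'p': 0.82} [560.8 -70.9  66. ]
peg_right {'centre': [302.8, 196.9], 'p': 0.55} [ 527.9 -110.1   66. ]
ring {'centre': [301.9, 216.2], 'p': 0.63} [546.5 -79.7  46. ]
ring {'centre': [245.9, 180.2], 'p': 0.61} [ 588.3 -245.4   46. ]
stand {'centre': [313.5, 261.8], 'p': 0.91} [571.6   7.4  12. ]
muffler_mid {'centre': [292.2, 176.9], 'p': 0.55} [ 463.6 -264.7   11. ]
spinner_mid {'centre': [222.3, 249.8], 'p': 0.58} [705.2 -85.8  20. ]
battery_mid {'centre': [245.9, 179.3], 'p': 0.85} [ 565.2 -300.9   12. ]
top [478.76419301 -51.35423421 959.93400614]
knob_grip {'centre': [304.0, 244.3], 'p': 0.77} [533.2 -95.9  94. ]
index_tip {'centre': [307.5, 206.1], 'p': 0.44} [ 602.9 -105.2   42. ]
peg_left {'centre': [295.6, 252.4], 'p': 0.65} [521.4 -83.2  66. ]
ring {'centre': [298.2, 254.3], 'p': 0.75} [519.1 -88.3  46. ]
stand {'centre': [258.8, 236.6], 'p': 0.72} [552.1 -19.6  12. ]
stand {'centre': [300.8, 243.1], 'p': 0.21} [540.5 -94.4  12. ]
muffler_mid {'centre': [393.4, 286.4], 'p': 0.79} [ 464.2 -257.4   11. ]
muffler_mid {'centre': [301.7, 243.8], 'p': 0.64} [539.3 -96.1  11. ]
spinner_mid {'centre': [297.8, 151.6], 'p': 0.79} [705.5 -89.7  20. ]
battery_mid {'centre': [413.5, 228.8], 'p': 0.92} [ 566.  -296.6   12. ]
crop origin [214 174]
```

View pics/topc.png

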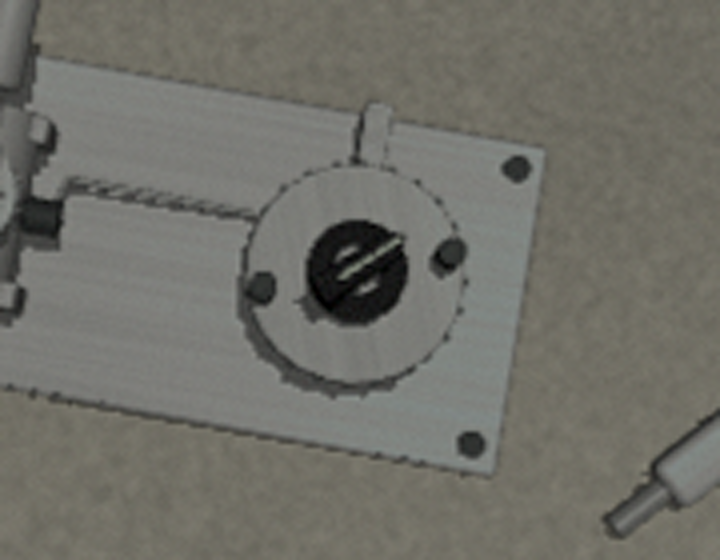

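The crop shows the pegs at (262,289) and (450,253), the knob centre at about (357,272), the white line from (342,275) to (405,236), and the tab from (373,160) to (377,106). Next I'll work out positions and angles.

Run:
```python
from h import *
c=cam('top');f=lambda u,v,z:back(c,(214+(u-1.5)/4,174+(v-1.5)/4),z)
pl,pr=f(262,289,79),f(450,253,79);ax=(pl+pr)/2
print('pegs',pl,pr,ax,np.linalg.norm(pl-pr),'ang pl',np.degrees(np.arctan2(*(pl-ax)[1::-1])))
k=f(357,272,70);print('skirt',k)
a,b=f(342,275,108),f(405,236,108);print('line',a,b,np.degrees(np.arctan2(*(b-a)[1::-1])),np.degrees(np.arctan2(*(b-ax)[1::-1])))
t,s=f(377,106,42),f(373,160,42);print('tab',s,t,np.degrees(np.arctan2(*((s+t)/2-ax)[1::-1])),np.linalg.norm(t-ax),np.linalg.norm(s-ax))
e=f(490,470,12)-f(0,388,12);print('stand -y',np.degrees(np.arctan2(e[1],e[0])))
p,r=pose();print(p,r.round(3),arm.get_obs()['qpos'],camera_params('wrist'))
```

```text
pegs [531.54137831 -55.5304299   79.        ] [ 546.41411456 -133.47604303   79.        ] [538.97774644 -94.50323646  79.        ] 79.35185498267425 ang pl 100.80270604871215
skirt [539.16246471 -95.29314698  70.        ]
line [535.38535617 -87.40425981 108.        ] [ 551.01371274 -112.7869117   108.        ] -58.37897090908015 -56.643477220679486
tab [ 589.69674733 -103.96072336   42.        ] [ 613.42185709 -105.89314657   42.        ] -9.456477794477793 83.90861494744274 63.48906291219756
stand -y -99.43831358157196
[ 271.76196874 -562.81533165  231.29259067] [[ 0.901  0.435  0.   ]
 [ 0.435 -0.901  0.   ]
 [ 0.    -0.    -1.   ]] [ 1.05810522  0.3834002   0.01643022  1.37007107 -0.00630813  1.38820842
 -0.04650677] {'intrinsics': array([[349.41491637,   0.        , 284.59392928],
       [  0.        , 349.41491637, 213.71964045],
       [  0.        ,   0.        ,   1.        ]]), 'mount': array([[-7.55661018e-04, -9.48492611e-01, -3.16798351e-01,
         8.05455436e+01],
       [ 9.99999541e-01, -9.03259300e-04,  3.19048697e-04,
         2.84001024e-02],
       [-5.88766389e-04, -3.16797965e-01,  9.48492859e-01,
        -1.42108797e+02],
       [ 0.00000000e+00,  0.00000000e+00,  0.00000000e+00,
         1.00000000e+00]])}
```

Everything agrees: axis at (539,-95), knob at about -57.5°, tab at about -9.3°, so about 48° counter-clockwise is needed. I'll hover over the knob with tool x along the bar.

```bash
cat >> h.py <<'E'
def plan(P,yaw):
    p,r=pose();d=r.T@(np.array(P)-p)/1000;y=np.degrees(np.arctan2(r[1,0],r[0,0]))
    y=np.radians(yaw);T=np.array([[np.cos(y),np.sin(y),0],[np.sin(y),-np.cos(y),0],[0,0,-1]])
    w=np.degrees(R.from_matrix(r.T@T).as_rotvec());print('row',d.round(4),w.round(2))
E
python3 -m handwheel '[[0.444,-0.3055,0.03,0,0,-97],[0.444,-0.3055,0.03,0,0,-97],[0.444,-0.3055,0.03,0,0,-97],[0.444,-0.3055,0.03,0,0,-97],[0.444,-0.3055,0.03,0,0,-97],[0.444,-0.3055,0.03,0,0,-97],[0.444,-0.3055,0.03,0,0,-97],[0.444,-0.3055,0.03,0,0,-97],[0.444,-0.3055,0.03,0,0,-97],[0.444,-0.3055,0.03,0,0,-97]]' 0.65 40
python3 -c "
from h import *
plan((539,-95,200),122.5)"
```

```text
t: 1.98
tcp_pos: [478.5, -199.6, 208.5]
ee_rot: [0.0, 0.658, 0.753, 0.0]
ft_force: [1.6, -0.3, 0.7]
gripper_width: 0.351
row [0.0956 0.074  0.0085] [  0.03   0.05 -24.77]
```

```bash
python3 -m handwheel '[[0.0956,0.074,0.0085,0,0,-24.8],[0.0956,0.074,0.0085,0,0,-24.8],[0.0956,0.074,0.0085,0,0,-24.8],[0.0956,0.074,0.0085,0,0,-24.8],[0.0956,0.074,0.0085,0,0,-24.8],[0.0956,0.074,0.0085,0,0,-24.8]]'
python3 - <<'E'
from h import *
c=cam('wrist');im=snapshot('wrist');plan((539,-95,200),122.5)
cv2.imwrite('pics/w1.png',im[:,:,::-1]);np.save('w1.npy',np.array(c,dtype=object),allow_pickle=True)
for P in((539,-95,108),(539,-95,70),(600,-105,42),(531.5,-55.5,79),(546.4,-133.5,79)): print(proj(c,P).round(1))
E
```

```text
t: 2.48
tcp_pos: [538.9, -95.2, 199.8]
ee_rot: [0.0, 0.481, 0.876, -0.0]
ft_force: [0.7, -0.6, 0.7]
gripper_width: 0.342
row [ 0.0008  0.0009 -0.0001] [-0.02  0.07 -0.19]Traceback (most recent call last):
  File "<stdin>", line 3, in <module>
ValueError: could not broadcast input array from shape (3,3) into shape (3,)
```

View pics/w1.png

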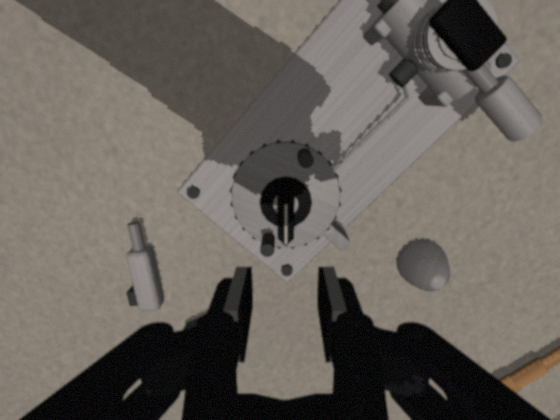

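The wrist view shows the knob skirt centre at about (286,202), the nose line running to (286,242), pegs at (306,157) and (267,242), and the tab at about (338,235). I'll check these against projections.

Run:
```python
from h import *
c=cam('wrist')
for P in((539,-95,108),(539,-95,70),(600,-105,42),(531.5,-55.5,79),(546.4,-133.5,79),(614,-107,42)): print(proj(c,P).round(1))
p,r=pose();print(p,proj(c,p))
im=cv2.imread('pics/w1.png')[130:280,200:380]
cv2.imwrite('pics/w1c.png',cv2.resize(im,None,fx=4,fy=4,interpolation=cv2.INTER_CUBIC))
```

```text
[287.3 216.8]
[287.  201.5]
[336.7 235.4]
[306.7 157.3]
[269.5 247.3]
[347.7 244.5]
[538.67426618 -96.14043469 199.89031892] [286.82305074 283.86901683]
```

View pics/w1c.png

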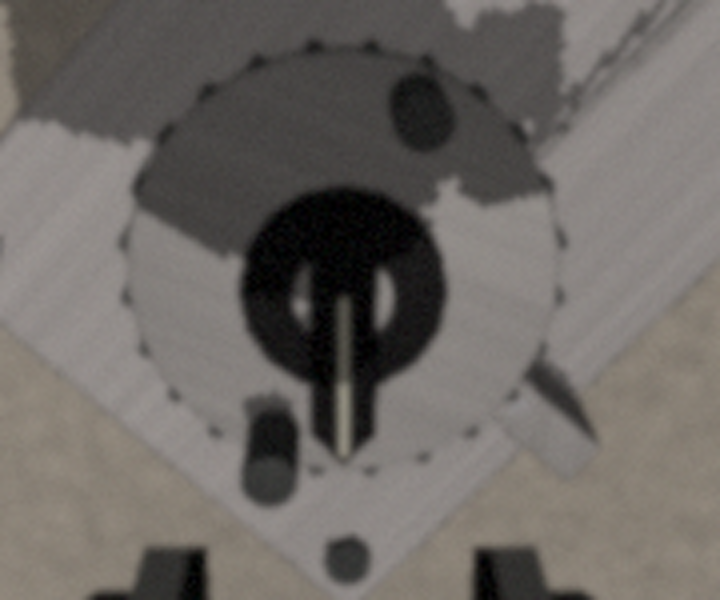

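Run:
```python
from h import *
c=cam('wrist');f=lambda u,v,z:back(c,(200+(u-1.5)/4,130+(v-1.5)/4),z)
A=lambda d:np.degrees(np.arctan2(d[1],d[0])).round(2)
a,b=f(344,295,108),f(343,458,108);print('line',a,b,A(b-a))
k=f(344,286,70);print('skirt',k)
s,t=f(517,402,42),f(580,460,42);print('tab',s,t,A(t-s))
for ax in(k,np.array((539,-95,0))):print(A((s+t)/2-ax),np.hypot(*(t-ax)[:2]),np.hypot(*(s-ax)[:2]),'nose',A(b-ax))
pl,pr=f(418,95,79),f(270,480,79);print(pl,pr,(pl+pr)/2)
plan((538.7,-95.5,80),122.5)
```

```text
line [532.66750438 -87.20840505 108.        ] [ 549.07328307 -113.47848033  108.        ] -58.02
skirt [537.90644719 -95.29496727  70.        ]
tab [ 590.9310515  -104.53390287   42.        ] [ 611.60052787 -108.63960638   42.        ] -11.23
-10.11 74.89256918398885 53.823476224148266 nose -58.45
-10.54 73.87066744458333 52.798952773453635 nose -61.4
[528.22739375 -54.08369726  79.        ] [ 545.82214541 -136.30242228   79.        ] [537.02476958 -95.19305977  79.        ]
row [0.0007 0.0004 0.1199] [-0.02  0.07 -0.19]
```

```bash
python3 -m handwheel '[[0.0007,0,0.03,0,0,0],[0.0007,0,0.06,0,0,0],[0.0007,0,0.09,0,0,0],[0.0007,0,0.105,0,0,0],[0.0007,0,0.12,0,0,0],[0.0007,0,0.12,0,0,0]]'
python3 -m handwheel '[[0,0,0,0,0,0],[0,0,0,0,0,0],[0,0,0,0,0,0],[0,0,0,0,0,0],[0,0,0,0,0,0],[0,0,0,0,0,0]]' 1 40
python3 -c "
from h import *
plan((538.5,-95.2,80),122);plan((538.5,-95.2,80),170)"
```

```text
t: 3.03
tcp_pos: [535.7, -97.6, 76.8]
ee_rot: [-0.002, 0.485, 0.875, -0.002]
ft_force: [0.1, -1.3, -0.4]
gripper_width: 0.35
t: 3.53
tcp_pos: [539.5, -95.8, 78.3]
ee_rot: [0.001, 0.485, 0.875, 0.001]
ft_force: [15.8, 6.6, -15.5]
gripper_width: 0.134
row [ 0.0011 -0.0005 -0.0017] [0.2  0.02 0.02]
row [ 0.0011 -0.0005 -0.0017] [  0.18   0.11 -47.98]
```

```bash
python3 -m handwheel '[[0.0,0.0005,-0.001,0,0,0],[0.0,0.0005,-0.001,0,0,0],[0,0.0005,-0.001,0,0,0]]'
python3 -c "
from h import *
print(arm.get_obs());plan((538.5,-95.2,80),122);plan((538.5,-95.2,80),170)"
```

```text
t: 3.78
tcp_pos: [539.8, -95.7, 78.4]
ee_rot: [0.001, 0.485, 0.874, 0.002]
ft_force: [7.7, 2.2, -19.0]
gripper_width: 0.128
{'t': 3.7833, 'qpos': array([ 0.51940755,  0.39083751, -0.4914314 ,  1.76124214,  0.20692799,
        1.03854828,  0.51152595]), 'joint_vel': array([ 0.00124339, -0.00169372, -0.00180529, -0.00173733,  0.00042981,
       -0.00184978, -0.00059683]), 'joint_efforts': array([ 1.79552056e+00, -6.38740325e+01, -5.84217757e+00, -3.56567824e+01,
        3.57907014e-01,  2.57885769e+00, -4.18599788e-02]), 'tcp_pos': array([539.76895048, -95.6674479 ,  78.41630261]), 'ee_rot': array([6.54745183e-04, 4.85344085e-01, 8.74321019e-01, 1.85642141e-03]), 'ft_force': array([  7.74656277,   2.17326599, -19.00006833]), 'ft_torque': array([ 0.30483515, -1.46092358,  0.02103613]), 'gripper_width': 0.127913202771113}
row [ 0.0011 -0.0008 -0.0016] [ 0.22 -0.04 -0.07]
row [ 0.0011 -0.0008 -0.0016] [  0.23   0.06 -48.07]
```

```bash
python3 -m handwheel '[[0,0.0003,0,0,0,-6],[0,0.0003,0,0,0,-12],[0,0.0003,0,0,0,-18],[0,0.0003,0,0,0,-24],[0,0.0003,0,0,0,-30],[0,0.0003,0,0,0,-36],[0,0.0003,0,0,0,-42],[0,0.0003,0,0,0,-48],[0,0.0003,0,0,0,-48],[0,0.0003,0,0,0,-48]]'
python3 - <<'E'
from h import *
plan((539,-95.2,80),170);c=cam('wrist');im=snapshot('wrist');print(arm.get_obs()['ft_torque'])
cv2.imwrite('pics/w2.png',im[:,:,::-1])
for P in((539,-95.2,108),(562,-98.9,108),(600,-105.5,42)): print(proj(c,P).round(1))
cv2.imwrite('pics/w2c.png',cv2.resize(im[130:280,200:380],None,fx=4,fy=4,interpolation=cv2.INTER_CUBIC)[:,:,::-1])
E
```

```text
t: 4.62
tcp_pos: [540.0, -95.6, 78.4]
ee_rot: [0.001, 0.088, 0.996, 0.002]
ft_force: [4.6, 2.9, -13.5]
gripper_width: 0.13
row [ 0.0011  0.0002 -0.0016] [ 0.23  0.15 -0.12]
[ 0.37713724 -0.98035827  0.08676875]
[287.3 322.9]
[288.2 372.2]
[286.9 342. ]
```

View pics/w2.png

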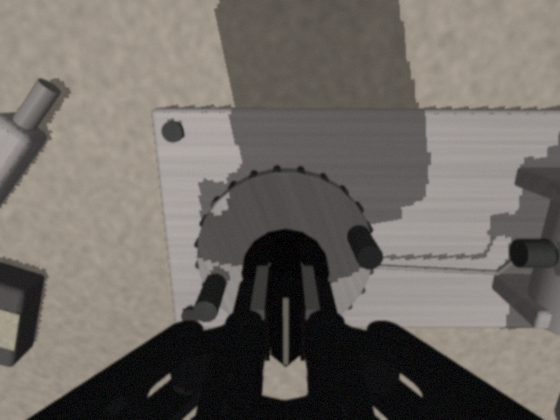

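The nose line is at column 286 and the gripper hides the tab. I'll release, lift and look.

```bash
python3 -m handwheel '[[0,0,0,0,0,0],[0,0,0,0,0,0],[0,0,0,0,0,0],[0,0,0,0,0,0],[0,0,-0.03,0,0,0],[0,0,-0.07,0,0,0],[0,0,-0.11,0,0,0],[0,0,-0.12,0,0,0],[0,0,-0.12,0,0,0]]' 0.65
python3 - <<'E'
from h import *
plan((539,-95.2,200),170);c=cam('wrist');im=snapshot('wrist');print(im.shape)
for P in((539,-95.2,108),(562,-98.9,108),(600,-105.5,42)): print(proj(c,P).round(1))
cv2.imwrite('pics/w3c.png',cv2.resize(im[130:280,200:380],None,fx=4,fy=4,interpolation=cv2.INTER_CUBIC)[:,:,::-1])
E
```

```text
t: 5.42
tcp_pos: [542.0, -96.3, 203.2]
ee_rot: [0.005, 0.089, 0.996, 0.001]
ft_force: [1.2, -0.5, 0.6]
gripper_width: 0.35
row [0.0032 0.0005 0.0031] [ 0.17  0.61 -0.17]
(420, 560, 3)
[285.9 212. ]
[286.5 241.9]
[286.1 251.1]
```

View pics/w3c.png

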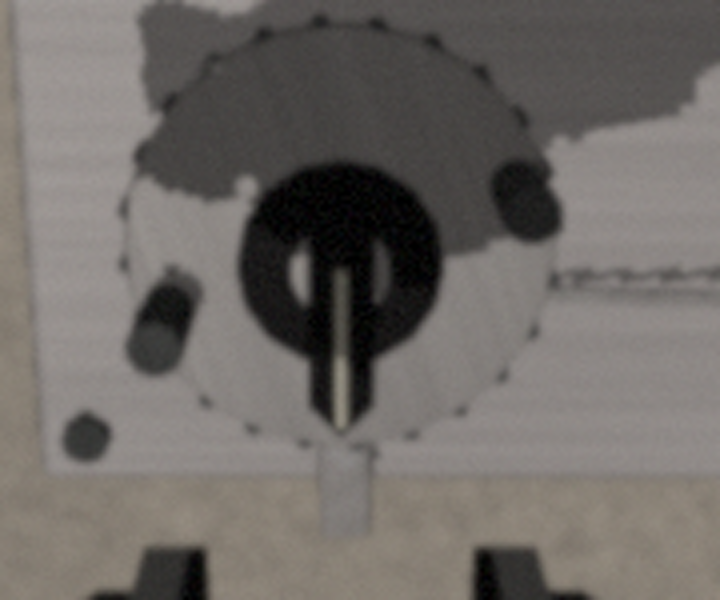

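Line at crop column about 341 and tab centre at about 345 (rows 460–535). It is nearly aligned; I'll measure the residual with subpixel edges.

Run:
```python
from h import *
ims=[]
for i in range(4): ims.append(snapshot('wrist').astype(float).mean(2))
c=cam('wrist');im=np.mean(ims,0)
A=lambda d:np.degrees(np.arctan2(d[1],d[0])).round(2)
L=[]
for v in range(202,236,3):
    w=im[v,282:290]-im[v,282:290].min();w[w<0.4*w.max()]=0;L.append((282+(w*np.arange(8)).sum()/w.sum(),v))
print('line cols',np.round(L,2)[:,0])
P=[back(c,q,108) for q in L];fit=np.polyfit([p[0] for p in P],[p[1] for p in P],1);print('line angle',np.degrees(np.arctan(fit[0])),'y at 539',np.polyval(fit,539))
T=[]
for v in range(247,262,2):
    print(v,im[v,274:300].round().astype(int))
S=[]
for v in range(182,208,4):
    row=im[v,250:320];d=np.where(row<25)[0];S.append((250+(d[0]+d[-1])/2));print(v,250+d[0],250+d[-1])
```

```text
line cols [285.47 285.48 285.49 285.49 285.48 285.47 285.49 285.45 285.43 285.45
 285.47 285.46]
line angle -10.210157698527704 y at 539 -95.91605598979474
247 [124 114 111 115 122 124 121 122 126 126 124 119 115 116 119 116 114 111
 106 105 112 126 132 134 134 135]
249 [133 127 123 124 129 127 120 121 125 127 128 128 130 129 125 118 113 106
  97  96 110 128 136 138 139 138]
251 [134 134 133 134 133 128 122 122 126 129 130 130 131 132 131 128 125 116
 102 100 114 129 132 134 135 134]
253 [134 133 132 132 131 127 120 122 125 126 127 128 128 127 126 124 123 117
 109 110 122 129 132 131 133 133]
255 [129 129 129 128 127 123 117 120 124 125 125 124 124 122 123 122 122 117
 112 116 123 125 126 126 126 127]
257 [130 129 129 128 128 122 116 120 123 123 123 123 122 122 122 123 122 118
 115 119 124 126 124 124 124 125]
259 [129 129 130 130 128 123 115 119 122 123 122 124 123 123 124 124 123 120
 116 122 126 126 123 124 125 124]
261 [128 130 130 130 128 123 115 118 123 123 123 123 123 124 124 124 123 119
 116 122 126 127 125 125 122 123]
182 270 300
186 266 305
190 264 307
194 264 309
198 263 309
202 262 309
206 264 308
```

The residual is at most 0.6°, within calibration noise, so the knob is set. Next I'll move over peg_right with tool y tangential (yaw ≈100.5°).

```bash
python3 -c "
from h import *
plan((546.1,-134.8,130),100.5)"
```

```text
row [-0.014  -0.0371  0.0668] [ 0.2  -0.13 69.34]
```

```bash
python3 -m handwheel '[[-0.014,-0.037,0,0.2,-0.1,69.3],[-0.014,-0.037,0,0.2,-0.1,69.3],[-0.014,-0.037,0,0.2,-0.1,69.3],[-0.014,-0.037,0,0.2,-0.1,69.3],[-0.014,-0.037,0,0.2,-0.1,69.3],[-0.014,-0.037,0,0.2,-0.1,69.3],[-0.014,-0.037,0,0.2,-0.1,69.3],[-0.014,-0.037,0,0.2,-0.1,69.3],[-0.014,-0.037,0,0.2,-0.1,69.3],[-0.014,-0.037,0,0.2,-0.1,69.3]]'
python3 - <<'E'
from h import *
print(arm.get_obs()['qpos'])
plan((546.1,-134.8,60),100.5);im=snapshot('wrist');c=cam('wrist');print(proj(c,(546.1,-134.8,80)),proj(c,(531.5,-56.3,80)))
cv2.imwrite('pics/w4.png',im[:,:,::-1])
E
```

```text
t: 6.5
tcp_pos: [545.4, -134.9, 195.3]
ee_rot: [-0.001, 0.642, 0.767, -0.0]
ft_force: [-1.6, -0.5, -0.4]
gripper_width: 0.352
[ 0.57018293  0.30739524 -0.47602032  1.58329065  0.1440846   1.28897067
  0.24994059]
row [-0.0003  0.0011  0.1353] [-0.14 -0.09 -0.35]
[287.04424286 208.00348697] [285.99154225  99.29257853]
```

View pics/w4.png

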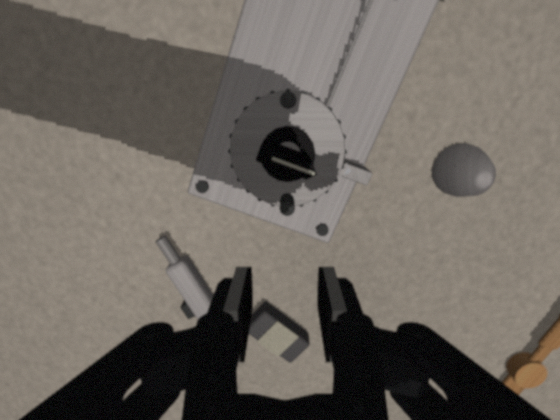

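The pegs are at (287,209) and (288,99), as predicted, and the knob is aligned to the tab. I'll descend and grip.

```bash
python3 -m handwheel '[[0,0.001,0.03,0,0,0],[0,0.001,0.06,0,0,0],[0,0.001,0.09,0,0,0],[0,0.001,0.11,0,0,0],[0,0.001,0.125,0,0,0],[0,0.001,0.134,0,0,0],[0,0.001,0.134,0,0,0],[0,0.001,0.134,0,0,0]]'
python3 -m handwheel '[[0,0,0,0,0,0],[0,0,0,0,0,0],[0,0,0,0,0,0],[0,0,0,0,0,0],[0,0,0,0,0,0],[0,0,0,0,0,0]]' 1 30
cat >> h.py <<'E'
AX=np.array([538.7,-95.4])
def peg():
    o=arm.get_obs();p,r=pose();d=p[:2]-AX;th=np.arctan2(d[1],d[0]);f=np.array(o['ft_force'])
    y=np.degrees(np.arctan2(r[1,0],r[0,0]))
    print('t',round(o['t'],2),'th',np.degrees(th).round(2),'R',np.hypot(*d).round(2),'z',p[2].round(1),'yaw',y.round(2),'Ft',(-f[0]*np.sin(th)+f[1]*np.cos(th)).round(2),'Fr',(f[0]*np.cos(th)+f[1]*np.sin(th)).round(2),'Fz',f[2].round(2),'Tz',round(o['ft_torque'][2],3),'q7',o['qpos'][6].round(2))
def arc(deltas,rad=40.):
    # rows for cw turn of ring: pose at (AX,rad), tool x inward, in tool axes now
    p,r=pose();d=p[:2]-AX;th=np.arctan2(d[1],d[0])
    for dl in deltas:
        a=th-np.radians(dl);q=np.array([*(AX+rad*np.array([np.cos(a),np.sin(a)])),p[2]]);s=r.T@(q-p)/1000
        print('[%.4f,%.4f,0,0,0,%.1f]'%(s[0],s[1],dl),end=',')
    print()
E
python3 -c "
from h import *
peg();arc([3,6,9,12,15,18])"
```

```text
t: 7.22
tcp_pos: [545.8, -134.3, 61.1]
ee_rot: [-0.002, 0.643, 0.766, -0.001]
ft_force: [0.3, 0.2, 0.2]
gripper_width: 0.348
t: 7.72
tcp_pos: [546.7, -134.6, 62.1]
ee_rot: [-0.001, 0.643, 0.766, -0.0]
ft_force: [1.1, -0.4, 6.4]
gripper_width: 0.123
t 7.72 th -78.52 R 39.97 z 62.1 yaw 99.98 Ft 0.96 Fr 0.61 Fz 6.42 Tz 0.011 q7 0.19
[-0.0000,-0.0021,0,0,0,3.0],[0.0001,-0.0042,0,0,0,6.0],[0.0003,-0.0063,0,0,0,9.0],[0.0006,-0.0083,0,0,0,12.0],[0.0011,-0.0104,0,0,0,15.0],[0.0016,-0.0124,0,0,0,18.0],
```

```bash
python3 -m handwheel '[[0,-0.0021,0,0,0,3],[0.0001,-0.0042,0,0,0,6],[0.0003,-0.0063,0,0,0,9],[0.0006,-0.0083,0,0,0,12],[0.0011,-0.0104,0,0,0,15],[0.0016,-0.0124,0,0,0,18],[0.0016,-0.0124,0,0,0,18]]'
python3 -c "
from h import *
peg();arc([4,8,12,16,20])"
```

```text
t: 8.3
tcp_pos: [533.7, -134.6, 61.7]
ee_rot: [-0.001, 0.755, 0.655, -0.0]
ft_force: [1.5, 1.4, -3.8]
gripper_width: 0.124
t 8.3 th -97.22 R 39.47 z 61.7 yaw 81.87 Ft 1.28 Fr -1.53 Fz -3.81 Tz -0.002 q7 -0.09
[-0.0005,-0.0028,0,0,0,4.0],[-0.0002,-0.0056,0,0,0,8.0],[0.0002,-0.0083,0,0,0,12.0],[0.0008,-0.0110,0,0,0,16.0],[0.0017,-0.0137,0,0,0,20.0],
```

```bash
python3 -m handwheel '[[0,-0.0028,0,0,0,4],[0,-0.0056,0,0,0,8],[0.0003,-0.0083,0,0,0,12],[0.001,-0.011,0,0,0,16],[0.0018,-0.0137,0,0,0,20],[0.0018,-0.0137,0,0,0,20]]'
python3 -c "
from h import *
peg();arc([4,8,12,16,20])"
```

```text
t: 8.8
tcp_pos: [520.2, -129.8, 60.9]
ee_rot: [-0.002, 0.858, 0.514, -0.0]
ft_force: [4.4, 2.4, -8.7]
gripper_width: 0.124
t 8.8 th -118.24 R 39.04 z 60.9 yaw 61.81 Ft 2.73 Fr -4.22 Fz -8.68 Tz -0.117 q7 -0.42
[-0.0009,-0.0028,0,0,0,4.0],[-0.0006,-0.0056,0,0,0,8.0],[-0.0001,-0.0083,0,0,0,12.0],[0.0006,-0.0110,0,0,0,16.0],[0.0015,-0.0137,0,0,0,20.0],
```

```bash
python3 -m handwheel '[[0,-0.0028,0,0,0,4],[0.0002,-0.0056,0,0,0,8],[0.0006,-0.0083,0,0,0,12],[0.0012,-0.011,0,0,0,16],[0.0012,-0.011,0,0,0,16]]'
python3 -c "
from h import *
peg();arc([4,8,12,16])"
```

```text
t: 9.22
tcp_pos: [511.3, -122.8, 60.3]
ee_rot: [-0.002, 0.921, 0.389, -0.0]
ft_force: [6.0, 2.0, -10.4]
gripper_width: 0.121
t 9.22 th -134.93 R 38.76 z 60.3 yaw 45.79 Ft 2.83 Fr -5.64 Fz -10.41 Tz -0.182 q7 -0.69
[-0.0011,-0.0028,0,0,0,4.0],[-0.0008,-0.0056,0,0,0,8.0],[-0.0003,-0.0083,0,0,0,12.0],[0.0004,-0.0110,0,0,0,16.0],
```

The couple and radial force make a clamped reading ambiguous. I'll ease the grip to a loose fit so that one finger only pushes, for a clean force reading.

```bash
python3 -m handwheel '[[0,0,0,0,0,0],[0,0,0,0,0,0],[0,0,0,0,0,0],[0,0,0,0,0,0]]' 0.78 60
sed -i 's/538.7,-95.4/539.4,-94.7/' h.py
python3 -c "
from h import *
peg();arc([4,8,12,16])"
```

```text
t: 9.55
tcp_pos: [511.3, -123.1, 60.5]
ee_rot: [-0.002, 0.921, 0.389, -0.0]
ft_force: [-0.4, 0.3, 0.1]
gripper_width: 0.22
t 9.55 th -134.72 R 39.97 z 60.5 yaw 45.83 Ft -0.48 Fr 0.07 Fz 0.14 Tz -0.024 q7 -0.69
[0.0001,-0.0028,0,0,0,4.0],[0.0004,-0.0056,0,0,0,8.0],[0.0009,-0.0083,0,0,0,12.0],[0.0016,-0.0110,0,0,0,16.0],
```

```bash
python3 -m handwheel '[[0.0001,-0.0028,0,0,0,4],[0.0004,-0.0056,0,0,0,8],[0.0009,-0.0083,0,0,0,12],[0.0009,-0.0083,0,0,0,12],[0.0009,-0.0083,0,0,0,12]]'
python3 -c "
from h import *
peg();arc([4,8,12,16])"
```

```text
t: 9.97
tcp_pos: [505.9, -116.8, 60.7]
ee_rot: [-0.002, 0.956, 0.292, -0.001]
ft_force: [0.2, -0.1, 0.7]
gripper_width: 0.222
t 9.97 th -146.53 R 40.15 z 60.7 yaw 33.98 Ft 0.21 Fr -0.14 Fz 0.73 Tz 0.027 q7 -0.89
[0.0003,-0.0028,0,0,0,4.0],[0.0006,-0.0056,0,0,0,8.0],[0.0011,-0.0083,0,0,0,12.0],[0.0018,-0.0110,0,0,0,16.0],
```

```bash
python3 -m handwheel '[[0.0001,-0.0028,0,0,0,4],[0.0004,-0.0056,0,0,0,8],[0.0009,-0.0083,0,0,0,12],[0.0009,-0.0083,0,0,0,12]]'
python3 -c "
from h import *
peg();arc([4,8,12,16])"
```

```text
t: 10.3
tcp_pos: [501.9, -109.5, 60.7]
ee_rot: [-0.002, 0.982, 0.19, -0.001]
ft_force: [0.2, -1.4, -0.5]
gripper_width: 0.218
t 10.3 th -158.42 R 40.29 z 60.7 yaw 21.94 Ft 1.36 Fr 0.29 Fz -0.48 Tz -0.011 q7 -1.1
[0.0004,-0.0028,0,0,0,4.0],[0.0007,-0.0056,0,0,0,8.0],[0.0012,-0.0083,0,0,0,12.0],[0.0019,-0.0110,0,0,0,16.0],
```

```bash
python3 -m handwheel '[[0.0004,-0.0028,0,0,0,4],[0.0007,-0.0056,0,0,0,8],[0.0012,-0.0083,0,0,0,12],[0.0012,-0.0083,0,0,0,12]]'
python3 -c "
from h import *
peg();arc([4,8,12,16])"
```

```text
t: 10.63
tcp_pos: [499.9, -102.0, 60.6]
ee_rot: [-0.001, 0.996, 0.087, -0.001]
ft_force: [0.6, -2.5, -1.9]
gripper_width: 0.22
t 10.63 th -169.47 R 40.15 z 60.6 yaw 9.96 Ft 2.55 Fr -0.18 Fz -1.94 Tz -0.02 q7 -1.32
[0.0002,-0.0028,0,0,0,4.0],[0.0005,-0.0056,0,0,0,8.0],[0.0009,-0.0083,0,0,0,12.0],[0.0016,-0.0110,0,0,0,16.0],
```

```bash
python3 -m handwheel '[[0.0004,-0.0028,0,0,0,4],[0.0007,-0.0056,0,0,0,8],[0.0007,-0.0056,0,0,0,8]]'
python3 -c "
from h import *
peg();arc([4,8,12,16])"
```

```text
t: 10.88
tcp_pos: [499.7, -97.7, 60.5]
ee_rot: [-0.0, 1.0, 0.017, -0.001]
ft_force: [1.1, -4.5, -3.4]
gripper_width: 0.218
t 10.88 th -175.69 R 39.78 z 60.5 yaw 1.98 Ft 4.56 Fr -0.74 Fz -3.36 Tz 0.034 q7 -1.46
[-0.0002,-0.0028,0,0,0,4.0],[-0.0001,-0.0056,0,0,0,8.0],[0.0003,-0.0083,0,0,0,12.0],[0.0009,-0.0111,0,0,0,16.0],
```

The washer is met, with Ft climbing about 2 N per 0.1 rad. Smaller steps from here.

```bash
python3 -m handwheel '[[0.0002,-0.0028,0,0,0,4],[0.0005,-0.0056,0,0,0,8],[0.0005,-0.0056,0,0,0,8],[0.0005,-0.0056,0,0,0,8]]'
python3 -c "
from h import *
peg();arc([4,8,12,16])"
```

```text
t: 11.22
tcp_pos: [500.0, -93.9, 60.4]
ee_rot: [0.001, 0.999, -0.051, -0.001]
ft_force: [2.5, -6.5, -2.8]
gripper_width: 0.219
t 11.22 th 178.78 R 39.4 z 60.4 yaw -5.8 Ft 6.43 Fr -2.67 Fz -2.83 Tz 0.042 q7 -1.6
[-0.0007,-0.0027,0,0,0,4.0],[-0.0007,-0.0055,0,0,0,8.0],[-0.0004,-0.0083,0,0,0,12.0],[0.0001,-0.0111,0,0,0,16.0],
```

```bash
python3 -m handwheel '[[0.0,-0.0028,0,0,0,4],[0.0002,-0.0055,0,0,0,8],[0.0002,-0.0055,0,0,0,8],[0.0002,-0.0055,0,0,0,8]]'
python3 -c "
from h import *
peg();arc([4,8,12,16])"
```

```text
t: 11.55
tcp_pos: [500.7, -90.8, 60.2]
ee_rot: [0.002, 0.993, -0.119, -0.001]
ft_force: [2.3, -7.1, -3.2]
gripper_width: 0.223
t 11.55 th 174.26 R 38.88 z 60.2 yaw -13.61 Ft 6.79 Fr -2.98 Fz -3.22 Tz 0.038 q7 -1.74
[-0.0014,-0.0026,0,0,0,4.0],[-0.0015,-0.0054,0,0,0,8.0],[-0.0014,-0.0082,0,0,0,12.0],[-0.0011,-0.0110,0,0,0,16.0],
```

```bash
cat >> h.py <<'E'
def push():
    N=[]
    for i in range(3):
        if i: snapshot('wrist')
        o=arm.get_obs();p,r=pose();f=np.array(o['ft_force']);s=o['gripper_width']*42.5
        cp=(p+s*r[:,1])[:2]-AX; pg=(p+(s-6)*r[:,1])[:2]-AX
        N.append((cp[0]*f[1]-cp[1]*f[0])/-40*-1)
    print('peg ang',np.degrees(np.arctan2(pg[1],pg[0])).round(2),'R',np.hypot(*pg).round(2),'push N',np.round(N,2))
E
python3 -c "
from h import *
peg();push()"
python3 -m handwheel '[[-0.0007,-0.0027,0,0,0,-2],[-0.0015,-0.0055,0,0,0,-4],[-0.0015,-0.0055,0,0,0,-6],[-0.0015,-0.0055,0,0,0,-6]]'
python3 -c "
from h import *
peg();push()"
```

```text
t 11.55 th 174.26 R 38.88 z 60.2 yaw -13.61 Ft 6.79 Fr -2.98 Fz -3.22 Tz 0.038 q7 -1.74
peg ang 178.93 R 39.46 push N [7.52 7.69 7.37]
t: 11.98
tcp_pos: [499.6, -88.3, 60.0]
ee_rot: [0.003, 0.998, -0.064, -0.002]
ft_force: [-1.5, -9.1, -0.0]
gripper_width: 0.219
t 11.98 th 170.9 R 40.36 z 60.0 yaw -7.29 Ft 9.18 Fr 0.03 Fz -0.05 Tz -0.022 q7 -1.64
peg ang 175.53 R 40.35 push N [9.18 9.49 9.29]
```

```bash
python3 -m handwheel '[[0,-0.002,0,0,0,0],[-0.0001,-0.004,0,0,0,0],[-0.0001,-0.0055,0,0,0,0],[-0.0001,-0.0055,0,0,0,0]]'
python3 -c "
from h import *
peg();push()"
```

```text
t: 12.42
tcp_pos: [499.5, -86.8, 59.9]
ee_rot: [0.005, 0.998, -0.064, -0.002]
ft_force: [-1.4, -11.1, -1.1]
gripper_width: 0.216
t 12.42 th 168.88 R 40.71 z 59.9 yaw -7.29 Ft 11.14 Fr -0.79 Fz -1.11 Tz 0.019 q7 -1.65
peg ang 173.7 R 40.66 push N [11.35 11.77 11.21]
```

The push is about 11.4 N at the peg. I'll back off to centre the peg in the slack, then lift clear.

```bash
python3 -m handwheel '[[0,0.002,0,0,0,0],[0,0.0033,0,0,0,0],[0,0.0033,0,0,0,0],[0,0.0033,-0.02,0,0,0],[0,0.0033,-0.05,0,0,0],[0,0.0033,-0.09,0,0,0],[0,0.0033,-0.13,0,0,0],[0,0.0033,-0.15,0,0,0],[0,0.0033,-0.15,0,0,0]]'
python3 -c "
from h import *
plan((539,-95.2,210),170)"
```

```text
t: 13.27
tcp_pos: [502.8, -87.9, 215.8]
ee_rot: [0.005, 0.998, -0.062, 0.002]
ft_force: [1.1, -1.4, 0.6]
gripper_width: 0.22
row [0.0368 0.0027 0.0061] [   0.48    0.84 -177.1 ]
```

Run:
```python
from h import *
c=cam('wrist');im=snapshot('wrist')
print('knob',proj(c,(539,-95.2,108)).round(),'tab',proj(c,(612,-108,42)).round())
for a in(173.7,-6.3): print('peg',a,proj(c,(539.4+40*np.cos(np.radians(a)),-94.7+40*np.sin(np.radians(a)),78)).round())
cv2.imwrite('pics/w5.png',im[:,:,::-1])
```

```text
knob [286. 162.] tab [290.  60.]
peg 173.7 [286. 203.]
peg -6.3 [284. 103.]
```

View pics/w5.png

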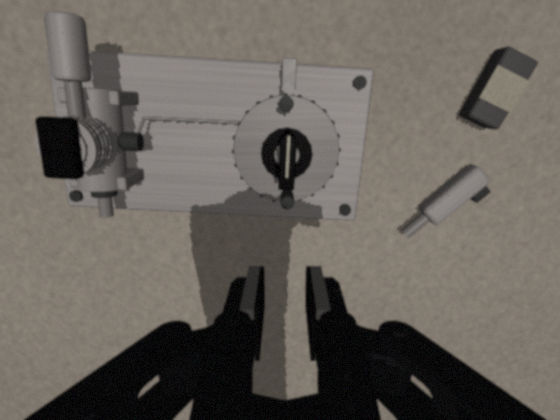

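The knob at (287,152) still points at the tab at (289,75). The pegs are where expected, at (286,103) and (287,201). A quick numeric check of the line angle, then hand in.

Run:
```python
from h import *
c=cam('wrist');im=snapshot('wrist').astype(float).mean(2)
L=[]
for v in range(140,176,2):
    s=im[v,283:296];w=s-s.min();w[w<0.5*w.max()]=0
    if s.max()-s.min()>40:L.append((283+(w*np.arange(13)).sum()/w.sum(),v))
print(np.round(L,1).tolist())
P=np.array([back(c,q,108) for q in L]);f=np.polyfit(P[:,0],P[:,1],1);print('nose',np.degrees(np.arctan(f[0])))
a,b=back(c,(289.5,62),42),back(c,(288.5,90),42);print('tab',np.degrees(np.arctan2(*(a-b)[1::-1])),np.degrees(np.arctan2(*((a+b)[:2]/2-AX)[::-1])))
```

```text
[[288.4, 140.0], [288.0, 142.0], [288.0, 144.0], [287.6, 146.0], [287.6, 148.0], [287.5, 150.0], [287.5, 152.0], [287.4, 154.0], [287.4, 156.0], [287.1, 158.0], [287.0, 160.0], [286.6, 162.0], [286.6, 164.0], [286.6, 166.0], [286.5, 168.0], [286.5, 170.0], [286.5, 172.0], [286.4, 174.0]]
nose -10.218172307265318
tab -9.130071894706955 -10.904011477703515
```

The nose is at -10.2°, unchanged by the tightening, and the tab is at about -10°. I'll hand in.

```bash
python3 -c "
from bench import arm
o=arm.get_obs();print(o['t'],o['ft_force']);print(arm.sign_off())"
```

```text
13.3667 [-0.46930033  0.27904663 -0.43078122]
the job is handed in; nothing more can be done
None
```

The knob is set to the index tab, the lock ring is nipped up at about 11 N, and the job was handed in at 13.4 s.

- **Knob:** I gripped it by the bar and turned it about 48° counter-clockwise while the ring was still loose. In the last picture, after tightening, the nose reads -10.2°, the same as before. Two estimates of the tab's direction gave -9.1° and -10.9°, so the knob is set within about 1°.
- **Ring:** I turned it clockwise by peg_right, about 106° in all, and the washer made itself felt over roughly the last 25°. The last readings at the peg were 11.2 to 11.8 N. I then backed off and lifted clear.
- **Grip change:** During the first 56° or so I had the peg clamped, which added a side force and a twist that blurred the readings. I eased off to a loose push before the washer was felt.
- **One check that disagreed:** On the last step the force rose 2.2 N over 1.8°, faster than the stated washer slope. Going by that slope the tightness would be nearer 10 N, still inside the 8 to 14 N range.
- **Bystanders:** I never touched the spinner cone, muffler or battery. The muffler and battery show in the last picture. The spinner was last seen just before I gripped the peg.

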